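Carry a finished router plate on the lifter blade into its cradle

ROBOT

A 7-joint arm with a two-finger parallel gripper is mounted at the origin on the work surface. World frame = base frame: x ahead of the robot, y to its left, z up, the work surface at z = 0. Lengths are in m, angles in rad, forces in N, time in s.
With the tool pointing down it reaches from about 0.4 to 0.85 m from the base axis. Payload 10.4 kg.
Tool frame: the origin (TCP) lies on the centre line of the jaws, within the pads' length; the fingertips stand 11 mm ahead of it and the grasp point (between the pads) lies 8 mm behind it (tip_reach is the distance from the TCP to the fingertips, in m); z points along the fingers, y is the line along which they close (so a half turn about z gives the same grasp; the last joint's range is limited). The gripper opens to 85 mm and grips with 20 to 120 N. Pads are 22 mm wide; open, the fingers measure 114 mm over their backs; the gripper's body (76 mm by 85 mm) begins 54 mm behind the grasp point. The pads swing forward as they close: fully open they stand 13 mm farther back than shut.
Start: joints at [1.117, 0.332, -0.065, 1.46, 0.022, 1.35, -0.088], TCP at [0.261, -0.568, 0.242] pointing down, gripper open.
Joint ranges: [-2.6, 2.6], [-0.5, 2.12], [-1.47, 1.34], [0.16, 2.42], [-1.27, 4.41], [0.06, 2.06], [-2.6, 2.6]. Speed limits (rad/s): [2.22, 2.22, 2.79, 2.79, 3.14, 3.14, 3.14].

INTERFACE

Orientations are given as a unit quaternion [x, y, z, w].
In Python, from workcell import get_obs, camera, hand_in, tip_reach gives the robot as it stands. The module is installed in compiled form; this text tells all that it offers.
- The arm moves only by the tool move_arm, never from a script. Its argument "plan" is a list of rows, each an object with "delta_pos": the shift along the tool's x, y, z in normalised numbers (1 is 1 m), a list of three; "turn": the turn, a rotation vector about the tool's x, y, z in shares of pi rad (1.0 is pi rad), a list of three; "fingers": the closure, from 0 (fully open) to 1 (shut). A call has 1 to 12 rows; each row is the pose to reach, as a shift and turn from the pose commanded when the call began, along the tool's axes at that moment; what a row does not reach only later rows make up. A row lasts 1/8 s, in which the tool goes at most 62.5 mm and 10.7 degrees, less where a joint would pass 70% of its speed; a pose out of reach is approached as far as the arm can. A call with a gripper value outside its range is refused whole. The fingers move at their own pace and stop on an object; "force" is the grip in N (left out, the last holds). Time passes only in rows, so rows that repeat a pose let the fingers close. It gives the time, the measured TCP pose, the force, the opening and the grip force at its end, in the units of the state.
- get_obs(): the state, without advancing time (a new reading comes with each control period).
- camera(name): name is "scene" or "top" or "wrist"; returns a dict with "color" (420x560x3 uint8, red, green, blue), "range_z" (420x560 float32, m along the optical axis (not along the pixel's ray), 0 where there is no reading), "fx", "fy", "cx", "cy" (pixels), "k1" (the pictures are not rectified: a ray, as slopes to the right and down, at radius r is drawn at 1 + k1 r^2 times it, then the intrinsics apply), "R" (3x3) and "t" (3): a world point X has camera coordinates R X + t; the wrist camera has in their place "tool_from_camera" (4x4, takes a point from camera to tool coordinates, whose origin is the TCP and whose axes are the flange's). Camera axes: x right, y down, z forward; pixel columns grow to the right and rows downward; lengths in m; the calibration is good to about 2 mm. A picture is of the moment at which its call begins: read the wrist's pose just before it.
- hand_in(): hands the job in; it is judged then, once.
The state is a dict: "clock": time; "joint_pos": joint angles; "joint_velocities": joint speeds; "tau": joint torques, N m; "position": TCP position; "ee_rot": TCP orientation; "ft_force": force on the tool from outside, world axes, zero at the start; "torque": the same for the moment, N m; "grip_width": opening from 0.0 (shut) to 1.0 (fully open); "grasp_force": force on a finger pad.
Only numpy, scipy, OpenCV 4.12 (cv2) and the standard library are available. Lean on these libraries where they do the work, as an engineer would, in place of code of your own. Each camera call takes 0.05 s, during which the arm holds its last target. There are 200 camera calls.

TASK

The router plate on the plain trestle has just been ground and polished and must not be touched by the gripper. Pick up the flat lifter, take the plate up on its blade and carry it balanced and level to the cradle, setting it gently down so that it lies flat on the rails inside the four corner lips. Then lay the lifter flat on the bench, clear of both stands, without disturbing the other things.

Things in the scene. Friction and masses are not known exactly. Their poses are not given: they have to be found in the camera images.
- plate: Bare aluminium router sole plate, 80 mm (its x) x 120 mm (its y) x 6 mm, 28 mm hole in the middle, about 130 g. Loose; starts lying flat across the two rails of the trestle. Origin: centre of its underside; z up. Either way round is the same.
- lifter: Flat lifter lying on the bench, 230 mm long, 180 g. Dark wooden flat-sided handle, 26 wide, 36 tall, from x = -70 to +35 mm; from it a level steel blade 44 wide, 4 thick, runs on to x = +160 mm. The undersides of both are flush (z = 0), so it lies flat. Origin: underside, in the handle 35 mm behind its front end, a good place to grip across y from above. x points to the blade tip.
- lifter_tip (a point): middle of the blade's front edge on its top face, 160 mm ahead of the lifter's origin along its x
- trestle: Fixed plain wooden stand without lips: base 110 (x) x 150 (y) x 12 mm with two rails along x, 104 mm long, each from 32 to 72 mm either side of the middle, flat tops 58 mm above the bench. The 64 mm wide channel between them runs along x, open at both ends and above, its floor at 12 mm. Origin: centre of its underside. May be on the left or the right.
- cradle: Fixed wooden stand built like the trestle (same rails and channel along x, rail tops at 58 mm), on the other side, plus an L-shaped lip at each corner, 8 mm above the rail tops, not reaching into the channel. Lips' inner faces: 46 mm from the middle along x, 66 mm along y (plate has 6 mm play each way). Plate x goes along cradle x, either way round. Origin: centre of its underside.
- glue_bottle: Bystander: white glue bottle with an orange cap, 60 mm across, 170 mm tall, upright. Origin: middle of its underside.
- oil_can: Bystander: dark steel can, 64 mm across, 130 mm tall, upright. Origin: middle of its underside.
- offcut: Bystander: pale wood offcut 120 x 50 x 30 mm, long along its x. Origin: middle of its underside.
- hammer: Bystander: hammer lying on the bench, long along its x. Origin: its underside, near the middle of its length.
- jar: Bystander: glass jar, 68 mm across, 100 mm tall, upright. Origin: middle of its underside.
- sanding_block: Bystander: cork sanding block 110 x 60 x 20 mm, long along its x. Origin: middle of its underside.
- tape_roll: Bystander: roll of paper tape, 96 mm across, 25 mm high, lying flat. Origin: middle of its underside.
There are look-alikes about, which are no part of the job. Leave any blue or purple look-alike of the trestle alone.

How it is judged:
By the outcome, as a careful person would: the job done as asked, in the order asked, and still so for the second after the job is handed in, with the robot touching nothing.
It also fails if it takes over 61 s, if anything falls off the work surface, if the arm or the gripper's body presses on something with over 40 N, if the wrist force passes 120 N, or if a joint passes its speed limit or range.

## Working session

There is one attempt and no reset: what is moved stays moved. The work goes in short steps, Python scripts to look and compute and a tool call to move; the robot and the scene stay as the last step left them, time stands still between calls to the robot, and variables do not carry over. Pictures are saved under pics/ and viewed, at most 10 in all, crops included, and the job is handed in when it is done.

Besides the shell and the picture viewer there is one more tool, called after ">>>" in YAML: its name, and indented under it one key for each argument. move_arm: Moves the arm, as the interface text tells. Its arguments: {"type":"object","properties":{"plan":{"type":"array","items":{"type":"object","properties":{"delta_pos":{"type":"array","items":{"type":"number"}},"turn":{"type":"array","items":{"type":"number"}},"fingers":{"type":"number"}}}},"force":{"type":"number"}},"required":["plan"]}

```bash
mkdir -p pics
python3 - <<'E'
from workcell import *
import cv2,pickle
o=get_obs();print(o)
d={}
for n in ["scene","top"]:
    c=camera(n);d[n]=c;cv2.imwrite(f"pics/{n}0.png",c["color"][:,:,::-1]);print({k:v for k,v in c.items() if k not in("color","range_z")})
pickle.dump(d,open("c0.pkl","wb"));print(tip_reach if not callable(tip_reach) else tip_reach())
E
```

```text
{'clock': 0.0, 'joint_pos': array([ 1.11739217,  0.33288695, -0.06473181,  1.46091892,  0.02159589,
        1.34990699, -0.08849409]), 'joint_velocities': array([-0.00050714, -0.00153782, -0.00143922,  0.00061372,  0.00138041,
        0.00019635,  0.0002798 ]), 'tau': array([-3.53772220e-04, -6.25444508e+01,  4.86704567e-02, -3.91610062e+01,
        1.60654873e-02,  9.82896192e-03,  1.80165728e-05]), 'position': array([ 0.26086769, -0.56756576,  0.24151728]), 'ee_rot': array([ 9.76884343e-01,  2.13767332e-01, -1.77075254e-04, -6.89997947e-04]), 'ft_force': array([ 0.40278171, -0.89598661,  0.08702911]), 'torque': array([0.00094912, 0.03602824, 0.00712951]), 'grasp_force': 0.0, 'grip_width': 0.9986740230595369}
{'fx': 459.39494808619384, 'fy': 459.39494808619384, 'cx': 274.7390761198177, 'cy': 209.70515566087465, 'k1': -0.1340122763677258, 'R': array([[ 0.63822671,  0.76984503,  0.00230065],
       [ 0.46637575, -0.38425965, -0.79676733],
       [-0.61250332,  0.50959116, -0.60428183]]), 't': array([-0.26483993, -0.2192147 ,  2.03370019])}
{'fx': 405.13359209363585, 'fy': 405.13359209363585, 'cx': 276.4526961219253, 'cy': 207.9097809660135, 'k1': -0.04339889539933735, 'R': array([[-0.02490943, -0.99955326, -0.01651655],
       [-0.98688472,  0.02722292, -0.15911462],
       [ 0.15949316,  0.01233648, -0.98712195]]), 't': array([-0.06880342,  0.53393131,  1.38298424])}
0.011
```

View pics/top0.png

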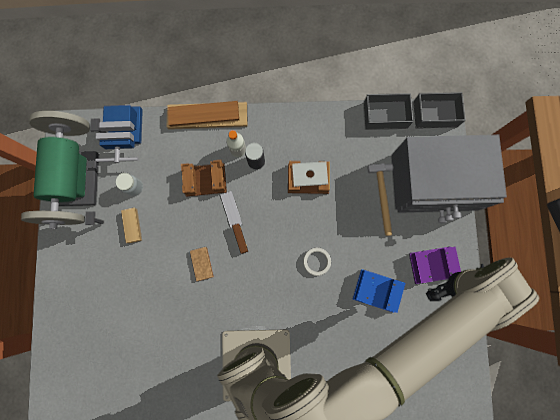

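View pics/scene0.png

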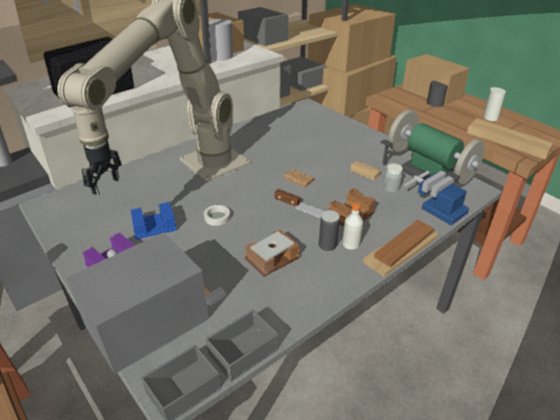

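Top view: plate on trestle at (309,176), cradle at (204,178), lifter with its tip at (228,195) and handle end at (241,250). The blue and purple look-alikes are at the lower right. Next I'll measure these.

```bash
cat > h.py <<'E'
import numpy as np,cv2
def ray(c,uv):
    K=np.array([[c["fx"],0,c["cx"]],[0,c["fy"],c["cy"]],[0,0,1.]])
    p=cv2.undistortPoints(np.float64(uv).reshape(-1,1,2),K,np.array([c["k1"],0,0,0,0.]))[:,0]
    return np.c_[p,np.ones(len(p))]
def onplane(c,uv,z):
    d=ray(c,uv)@c["R"]; C=-c["R"].T@c["t"]
    return C+d*((z-C[2])/d[:,2])[:,None]
def cloud(c):
    v,u=np.mgrid[0:420,0:560]; r=ray(c,np.c_[u.ravel(),v.ravel()])
    return ((r*c["range_z"].reshape(-1,1)-c["t"])@c["R"]).reshape(420,560,3)
E
python3 - <<'E'
import pickle,cv2,numpy as np
from h import *
c=pickle.load(open("c0.pkl","rb"))["top"]
P=cloud(c);hsv=cv2.cvtColor(c["color"],cv2.COLOR_RGB2HSV)
im=c["color"][140:270,170:340][:,:,::-1]
cv2.imwrite("pics/crop0.png",cv2.resize(im,None,fx=4.5,fy=4.5,interpolation=cv2.INTER_CUBIC))
for n,(u,v) in dict(plate=(295,180),lblade=(230,207),lhandle=(239,238),crail=(190,184),crail2=(218,184),bench=(270,240),trail=(309,190),chan=(204,180)).items(): print(n,P[v,u].round(4),hsv[v,u])
def rect(name,m,box,z):
    x0,y0,x1,y1=box;M=np.zeros(m.shape,np.uint8);M[y0:y1,x0:x1]=m[y0:y1,x0:x1]
    k=max(cv2.findContours(M,0,1)[0],key=cv2.contourArea)
    q=onplane(c,k[:,0].astype(float),z)[:,:2]
    r=cv2.minAreaRect((q*1000).astype(np.float32));print(name,np.round(r[0],1),np.round(r[1],1),round(r[2],1),"px",len(k))
H,S,V=cv2.split(hsv);Z=P[:,:,2]
rect("plate",(S<60)&(V>160)|((Z>.06)&(Z<.075)),(285,155,335,195),.064)
rect("plateZ",(Z>.061)&(Z<.075),(285,155,335,195),.064)
rect("trestle",(Z>.045)&(Z<.075),(280,150,340,205),.06)
rect("cradle",(Z>.045)&(Z<.075),(175,150,229,205),.06)
rect("handle",(S>90)&(Z<.06),(222,215,255,260),.036)
rect("blade",(V>140)&(S<60),(215,190,245,232),.004)
E
```

```text
plate [ 0.6262 -0.1505  0.0614] [ 51  10 182]
lblade [0.5456 0.0855 0.0069] [130   5 169]
lhandle [0.4299 0.0509 0.0361] [ 12 155 107]
crail [0.6233 0.2201 0.0583] [ 14 155 132]
crail2 [0.6209 0.1212 0.0558] [ 14 154 141]
bench [ 0.4233 -0.0562 -0.0032] [ 45   4 135]
trail [ 0.5984 -0.2014  0.0157] [ 12 154  68]
chan [0.6482 0.1802 0.0082] [ 12 151  66]
plate [ 642.5 -200.2] [140.5 100.8] 88.3 px 199
plateZ [ 646.  -200.3] [140.5  93.8] 88.4 px 138
trestle [ 643.5 -199.9] [142.8 105.8] 86.6 px 145
cradle [645.7 228.6] [104.9  44.3] 3.6 px 77
handle [429.8  48.6] [104.6  27.3] 16.9 px 67
blade [541.1  83.6] [137.7  44.4] 17.6 px 94
```

View pics/crop0.png

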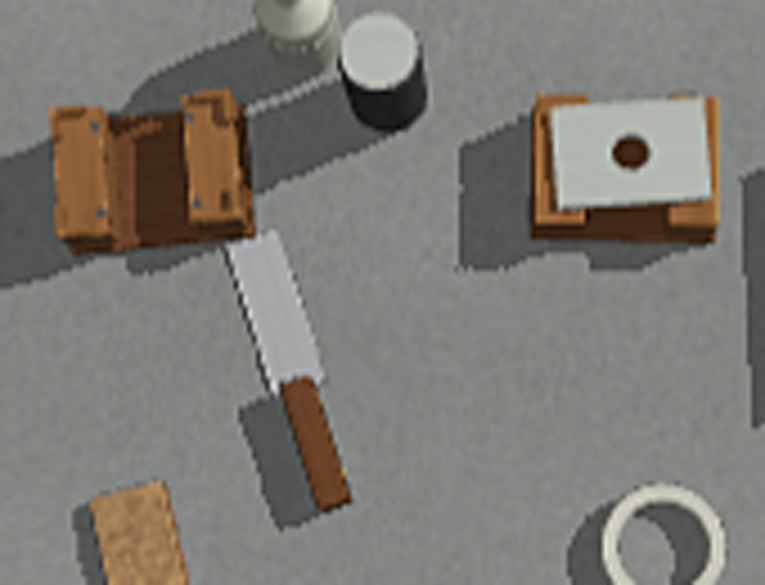

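Crop: the plate is slightly rotated on the trestle, with corners at (551,106), (702,98), (711,200) and (556,208). Cradle corners are at (50,108), (235,88), (253,232) and (68,240). Now I'll refine the numbers.

Run:
```python
import pickle,cv2,numpy as np
from h import *
D=pickle.load(open("c0.pkl","rb"));c=D["top"]
f=lambda pts:np.array(pts)/4.5+[170-.4,140-.4]
def quad(n,pts,z):
    q=onplane(c,f(pts),z)[:,:2]*1000;r=q
    print(n,q.mean(0).round(1),"edges",[ (np.linalg.norm(q[i]-q[i-1]).round(),np.degrees(np.arctan2(*(q[i]-q[i-1])[::-1])).round(1)) for i in range(4)])
quad("plate",[(551,106),(702,98),(711,200),(556,208)],.064)
quad("trestle",[(537,95),(719,97),(716,226),(533,222)],.058)
quad("cradle",[(50,108),(235,88),(253,232),(68,240)],.062)
hsv=cv2.cvtColor(c["color"],cv2.COLOR_RGB2HSV);H,S,V=cv2.split(hsv)
def rect(name,m,box,z):
    x0,y0,x1,y1=box;M=np.zeros(m.shape,np.uint8);M[y0:y1,x0:x1]=m[y0:y1,x0:x1]
    k=max(cv2.findContours(M,0,1)[0],key=cv2.contourArea)
    q=onplane(c,k[:,0].astype(float),z)[:,:2]
    r=cv2.minAreaRect((q*1000).astype(np.float32));print(name,np.round(r[0],1),np.round(r[1],1),round(r[2],1))
    return r
rect("plate",(S<60)&(V>160),(285,155,335,190),.064)
rect("cradle lit",(S>90)&(V>100),(175,155,232,198),.06)
rect("trestle lit",(S>90)&(V>80),(280,155,340,198),.058)
r=rect("handle",(S>90)&(V>60),(222,215,255,260),.036)
a=np.radians(17);o=np.array(r[0])+17.5*np.array([np.cos(a),np.sin(a)]);print("lifter origin",o,"tip",o+160*np.array([np.cos(a),np.sin(a)]))
from workcell import get_obs
from scipy.spatial.transform import Rotation as R
m=R.from_quat(get_obs()["ee_rot"]).as_matrix();print(m.round(3))
```

```text
plate [ 647.3 -202.4] edges [(np.float64(82.0), np.float64(0.9)), (np.float64(118.0), np.float64(-88.5)), (np.float64(82.0), np.float64(-177.7)), (np.float64(120.0), np.float64(91.4))]
trestle [ 643.4 -199.7] edges [(np.float64(102.0), np.float64(-3.5)), (np.float64(143.0), np.float64(-92.3)), (np.float64(104.0), np.float64(176.0)), (np.float64(142.0), np.float64(87.1))]
cradle [647.7 172.5] edges [(np.float64(108.0), np.float64(8.4)), (np.float64(147.0), np.float64(-85.4)), (np.float64(117.0), np.float64(-173.2)), (np.float64(145.0), np.float64(90.9))]
plate [ 648.5 -203.1] [ 79.8 118.9] 1.6
cradle lit [642.3 218.5] [ 80.3 106.8] 83.6
trestle lit [ 645.4 -147.9] [ 42.5 101.3] 88.3
handle [430.4  48.8] [103.6  26.5] 17.7
lifter origin [447.12861326  53.89824311] tip [600.13737421 100.67771587]
[[ 0.909  0.418 -0.001]
 [ 0.418 -0.909  0.001]
 [-0.    -0.001 -1.   ]]
```

```bash
cat >> h.py <<'E'
def go(x,y,z,yaw,pitch=0):
    """print delta_pos/turn from current pose to a tool-down pose with tool x at yaw (deg)"""
    from workcell import get_obs
    from scipy.spatial.transform import Rotation as R
    o=get_obs();A=R.from_quat(o["ee_rot"]);B=R.from_euler("z",yaw,degrees=True)*R.from_euler("y",pitch,degrees=True)*R.from_euler("x",180,degrees=True)
    print("dp",A.inv().apply(np.array([x,y,z])-o["position"]).round(4),"turn",(A.inv()*B).as_rotvec().round(4),"clock",o["clock"],"ft",o["ft_force"].round(1))
E
python3 -c "
from h import *
go(.447,.0535,.15,17.3)"
```

```text
dp [ 0.4285 -0.4865  0.0922] turn [-1.200e-03  1.000e-04  1.289e-01] clock 0.1 ft [-0.2  0.4  0.2]
```

The rows are not in the units I measure in: turns go in shares of pi rad. I convert before sending: 0.129 rad / 3.1416 = 0.0411.

>>> move_arm:
  plan:
    - {"delta_pos":[0.1,-0.113,0],"turn":[0,0,0.0127],"fingers":0}
    - {"delta_pos":[0.4285,-0.4865,0.092],"turn":[-0.0004,0,0.0411],"fingers":0}
    - {"delta_pos":[0.4285,-0.4865,0.092],"turn":[-0.0004,0,0.0411],"fingers":0}
    - {"delta_pos":[0.4285,-0.4865,0.092],"turn":[-0.0004,0,0.0411],"fingers":0}
    - {"delta_pos":[0.4285,-0.4865,0.092],"turn":[-0.0004,0,0.0411],"fingers":0}
    - {"delta_pos":[0.4285,-0.4865,0.092],"turn":[-0.0004,0,0.0411],"fingers":0}
    - {"delta_pos":[0.4285,-0.4865,0.092],"turn":[-0.0004,0,0.0411],"fingers":0}
    - {"delta_pos":[0.4285,-0.4865,0.092],"turn":[-0.0004,0,0.0411],"fingers":0}
    - {"delta_pos":[0.4285,-0.4865,0.092],"turn":[-0.0004,0,0.0411],"fingers":0}
    - {"delta_pos":[0.4285,-0.4865,0.092],"turn":[-0.0004,0,0.0411],"fingers":0}
    - {"delta_pos":[0.4285,-0.4865,0.092],"turn":[-0.0004,0,0.0411],"fingers":0}
    - {"delta_pos":[0.4285,-0.4865,0.092],"turn":[-0.0004,0,0.0411],"fingers":0}

```text
clock: 1.6
position: [0.447, 0.0554, 0.1498]
ee_rot: [0.988, 0.152, -0.0, 0.0]
ft_force: [0.3, -0.7, -0.3]
grip_width: 0.998
grasp_force: 0.0
```

Run:
```python
from workcell import *
from h import *
import pickle
from scipy.spatial.transform import Rotation as Rr
o=get_obs();c=camera("wrist");T=c["tool_from_camera"]
A=np.eye(4);A[:3,:3]=Rr.from_quat(o["ee_rot"]).as_matrix();A[:3,3]=o["position"]
W=np.linalg.inv(A@T);c["R"]=W[:3,:3];c["t"]=W[:3,3]
cv2.imwrite("pics/w1.png",c["color"][:,:,::-1])
pickle.dump(c,open("w1.pkl","wb"))
hsv=cv2.cvtColor(c["color"],cv2.COLOR_RGB2HSV);H,S,V=cv2.split(hsv)
M=((S>100)&(V>40)).astype(np.uint8)
for k in cv2.findContours(M,0,1)[0]:
    if cv2.contourArea(k)>800:
        r=cv2.minAreaRect((onplane(c,k[:,0].astype(float),.036)[:,:2]*1000).astype(np.float32));print(cv2.boundingRect(k),np.round(r[0],1),np.round(r[1],1),round(r[2],1))
```

```text
(78, 197, 78, 112) [363.5 176.8] [107.1  62.8] 12.8
(264, 162, 32, 117) [436.2  50.5] [105.2  25.7] 16.8
```

View pics/w1.png

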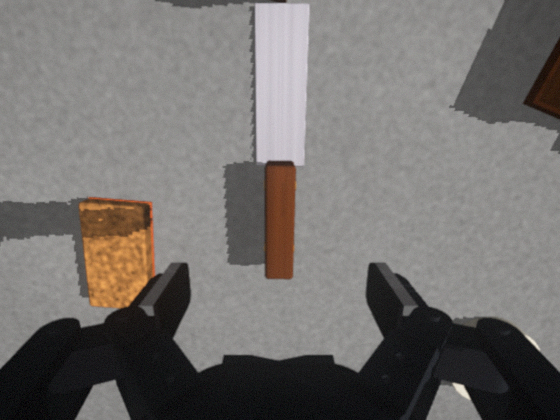

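Wrist view: the handle runs from (280,162) to (280,279) and the blade up to (283,3). The fingers straddle its line. Now I'll descend and grip.

```bash
python3 -c "
from h import *
go(.450,.0547,.015,17.0)"
```

```text
dp [ 0.0034 -0.0002  0.1349] turn [0.0007 0.0008 0.007 ] clock 1.65 ft [-0.6 -0.4  0.5]
```

In the tool's units: 0.007 rad / 3.1416 = 0.0022.

>>> move_arm:
  plan:
    - {"delta_pos":[0.0034,0,0.05],"turn":[0,0,0.0022],"fingers":0}
    - {"delta_pos":[0.0034,0,0.09],"turn":[0,0,0.0022],"fingers":0}
    - {"delta_pos":[0.0034,0,0.12],"turn":[0,0,0.0022],"fingers":0}
    - {"delta_pos":[0.0034,0,0.1345],"turn":[0,0,0.0022],"fingers":0}
    - {"delta_pos":[0.0034,0,0.1345],"turn":[0,0,0.0022],"fingers":0}
    - {"delta_pos":[0.0034,0,0.1345],"turn":[0,0,0.0022],"fingers":1}
    - {"delta_pos":[0.0034,0,0.1345],"turn":[0,0,0.0022],"fingers":1}
    - {"delta_pos":[0.0034,0,0.1345],"turn":[0,0,0.0022],"fingers":1}
    - {"delta_pos":[0.0034,0,0.1345],"turn":[0,0,0.0022],"fingers":1}
    - {"delta_pos":[0.0034,0,0.1345],"turn":[0,0,0.0022],"fingers":1}
    - {"delta_pos":[0.0034,0,0.1345],"turn":[0,0,0.0022],"fingers":1}
    - {"delta_pos":[0.0034,0,0.1345],"turn":[0,0,0.0022],"fingers":1}
  force: 110

```text
clock: 3.15
position: [0.451, 0.054, 0.0166]
ee_rot: [0.989, 0.147, 0.001, 0.001]
ft_force: [-3.2, -1.6, 10.5]
grip_width: 0.288
grasp_force: 108.9
```

>>> move_arm:
  plan:
    - {"delta_pos":[0,0,-0.005],"turn":[0,0,0],"fingers":1}
    - {"delta_pos":[0,0,-0.015],"turn":[0,0,0],"fingers":1}
    - {"delta_pos":[0,0,-0.04],"turn":[0,0,0],"fingers":1}
    - {"delta_pos":[0,0,-0.07],"turn":[0,0,0],"fingers":1}
    - {"delta_pos":[0,0,-0.1],"turn":[0,0,0],"fingers":1}
    - {"delta_pos":[0,0,-0.12],"turn":[0,0,0],"fingers":1}
    - {"delta_pos":[0,0,-0.12],"turn":[0,0,0],"fingers":1}

```text
clock: 4.03
position: [0.4513, 0.0542, 0.1373]
ee_rot: [0.989, 0.147, 0.002, 0.001]
ft_force: [-0.0, 0.3, -2.3]
grip_width: 0.291
grasp_force: 108.0
```

```bash
cat >> h.py <<'E'
def wrist(name):
    from workcell import get_obs,camera
    from scipy.spatial.transform import Rotation as Rr
    o=get_obs();c=camera("wrist");A=np.eye(4);A[:3,:3]=Rr.from_quat(o["ee_rot"]).as_matrix();A[:3,3]=o["position"]
    W=np.linalg.inv(A@c["tool_from_camera"]);c["R"]=W[:3,:3];c["t"]=W[:3,3]
    cv2.imwrite(f"pics/{name}.png",c["color"][:,:,::-1]);c["A"]=A;return c
def intool(c,P): return (P-c["A"][:3,3])@c["A"][:3,:3]
E
python3 - <<'E'
from h import *
c=wrist("w2");P=intool(c,cloud(c).reshape(-1,3)).reshape(420,560,3)
print(c["A"].round(4))
# blade = points near tool z of lifter underside, ahead
m=(np.abs(P[:,:,1])<.03)&(P[:,:,2]<.04)&(P[:,:,0]>.04)&(c["range_z"]>0)
q=P[m];print(m.sum(),q.min(0),q.max(0))
A=np.c_[q[:,:2],np.ones(len(q))];s=np.linalg.lstsq(A,q[:,2],rcond=None)[0];print("z=ax+by+c",s.round(4),np.std(A@s-q[:,2]).round(4))
k=max(cv2.findContours(m.astype(np.uint8),0,1)[0],key=cv2.contourArea)
r=cv2.minAreaRect((P[k[:,0,1],k[:,0,0],:2]*1000).astype(np.float32));print(cv2.boundingRect(k),r)
E
```

```text
[[ 0.9569  0.2904  0.0036  0.4513]
 [ 0.2904 -0.9569 -0.0016  0.0542]
 [ 0.003   0.0026 -1.      0.1373]
 [ 0.      0.      0.      1.    ]]
18596 [ 0.04000736 -0.02252674  0.01132837] [0.12190881 0.02206799 0.01678469]
z=ax+by+c [0.0021 0.0005 0.0136] 0.0007
(224, 0, 105, 193) ((80.95679473876953, -0.22966575622558594), (44.477603912353516, 81.940673828125), 89.87581634521484)
```

View pics/w2.png

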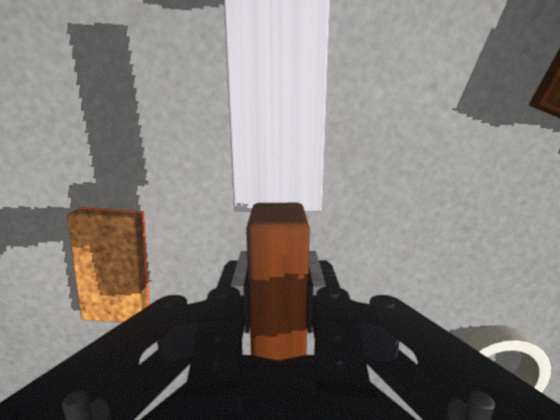

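Wrist view: the blade runs straight up the image, x 226–328 at the top, parallel to the tool and centred. The grip is good. Next I'll go to the trestle.

Run:
```python
from h import *
import pickle
go(.42,-.192,.137,-2.5)
c=wrist("w3")
q=onplane(c,[[277,203]],.1373+.0184);print("handle front top in tool",intool(c,q))
```

```text
dp [-0.1007  0.2265 -0.0006] turn [ 0.0018 -0.0014  0.3383] clock 4.075 ft [-0.4 -0.3 -2.8]
handle front top in tool [[ 0.04335276  0.00012618 -0.01958308]]
```

In the tool's units: 0.04 rad / 3.1416 = 0.0127.

>>> move_arm:
  plan:
    - {"delta_pos":[-0.01,0.023,0],"turn":[0.0006,-0.0004,0.0127],"fingers":1}
    - {"delta_pos":[-0.03,0.068,0],"turn":[0.0006,-0.0004,0.0382],"fingers":1}
    - {"delta_pos":[-0.05,0.113,0],"turn":[0.0006,-0.0004,0.0637],"fingers":1}
    - {"delta_pos":[-0.07,0.158,0],"turn":[0.0006,-0.0004,0.0891],"fingers":1}
    - {"delta_pos":[-0.09,0.203,0],"turn":[0.0006,-0.0004,0.1019],"fingers":1}
    - {"delta_pos":[-0.1007,0.2265,0],"turn":[0.0006,-0.0004,0.1077],"fingers":1}
    - {"delta_pos":[-0.1007,0.2265,0],"turn":[0.0006,-0.0004,0.1077],"fingers":1}
    - {"delta_pos":[-0.1007,0.2265,0],"turn":[0.0006,-0.0004,0.1077],"fingers":1}

```text
clock: 5.12
position: [0.4198, -0.191, 0.1356]
ee_rot: [1.0, -0.021, -0.001, -0.001]
ft_force: [0.2, 0.8, -2.1]
grip_width: 0.29
grasp_force: 108.2
```

Run:
```python
from h import *
from workcell import camera
import pickle
c=wrist("w4");t=camera("top");s=camera("scene");pickle.dump((c,t,s),open("w4.pkl","wb"))
print(c["A"].round(4))
q=onplane(c,[[240,209]],.1373-.0136);print("blade rear in tool",intool(c,q))
P=cloud(c)
a=c["color"];b=t["color"][120:280,240:380];b=cv2.resize(b,None,fx=2.5,fy=2.5,interpolation=cv2.INTER_CUBIC)
a=cv2.resize(a,(446,335))
o=np.zeros((400,800,3),np.uint8);o[:335,:446]=a;o[:400,450:800]=b[:400,:350]
cv2.imwrite("pics/m4.png",o[:,:,::-1])
```

```text
[[ 0.9991 -0.0425 -0.0018  0.4198]
 [-0.0425 -0.9991  0.0013 -0.191 ]
 [-0.0019 -0.0012 -1.      0.1356]
 [ 0.      0.      0.      1.    ]]
blade rear in tool [[ 0.03173005 -0.01828628  0.01189131]]
```

View pics/m4.png

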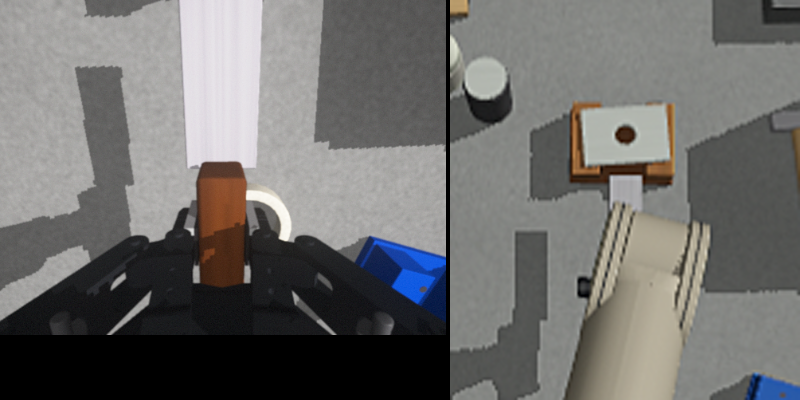

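Left (wrist): the blade is ahead of the gripper and the tape roll is at (268,205). Right (top): the blade tip is at (627,175), just before the trestle and in line with the plate hole at (626,134).

Run:
```python
from h import *
import pickle
c,t,s=pickle.load(open("w4.pkl","rb"))
f=lambda p:(np.array(p,float)-[450,0])/2.5+[240-.3,120-.3]
q=onplane(t,f([(610,175.5),(642,175.5)]),.1356-.0136);print("tip top-cam",q.round(4).tolist(),"FK",(c["A"]@[.158,0,.0136,1])[:3].round(4))
hsv=cv2.cvtColor(t["color"],cv2.COLOR_RGB2HSV);H,S,V=cv2.split(hsv)
def pts(m,box,z):
    x0,y0,x1,y1=box;M=np.zeros(m.shape,np.uint8);M[y0:y1,x0:x1]=m[y0:y1,x0:x1]
    k=max(cv2.findContours(M,0,1)[0],key=cv2.contourArea)[:,0].astype(float)
    r=cv2.minAreaRect((onplane(t,k,z)[:,:2]*1000).astype(np.float32));print(np.round(r[0],1),np.round(r[1],1),round(r[2],1))
pts((S<60)&(V>160),(285,155,335,188),.064)
# wood outer sides: leftmost / rightmost lit wood px per row
for v in range(162,192,3):
    u=np.where((S[v,280:340]>90)&(V[v,280:340]>75))[0]+280
    if len(u): print(v,u.min(),u.max(),onplane(t,[[u.min()-.5,v],[u.max()+.5,v]],.058)[:,:2].round(4).tolist())
```

```text
tip top-cam [[0.5774, -0.1763, 0.122], [0.5762, -0.219, 0.122]] FK [ 0.5777 -0.1977  0.1217]
[ 648.5 -203.1] [ 79.8 118.9] 1.6
162 289 329 [[0.6929, -0.1298], [0.6888, -0.2748]]
165 289 329 [[0.682, -0.1294], [0.6778, -0.2743]]
168 289 329 [[0.671, -0.1291], [0.6669, -0.2738]]
171 288 329 [[0.6602, -0.1253], [0.656, -0.2733]]
174 289 329 [[0.6493, -0.1285], [0.6452, -0.2728]]
177 289 329 [[0.6384, -0.1281], [0.6343, -0.2723]]
180 289 329 [[0.6276, -0.1278], [0.6235, -0.2718]]
183 289 329 [[0.6168, -0.1275], [0.6128, -0.2713]]
186 289 329 [[0.606, -0.1272], [0.602, -0.2708]]
189 289 329 [[0.5953, -0.1269], [0.5913, -0.2703]]
```

Run:
```python
from h import *
go(.42,-.194,.0575,-2)
go(.5425,-.1983,.0575,-2)
```

```text
dp [0.0001 0.0032 0.0785] turn [-0.0006  0.0012 -0.0066] clock 5.275 ft [ 0.4  1.6 -2.9]
dp [0.1226 0.0024 0.0784] turn [-0.0006  0.0012 -0.0066] clock 5.275 ft [ 0.4  1.6 -2.9]
```

In the tool's units: -0.0066 rad / 3.1416 = -0.0021.

>>> move_arm:
  plan:
    - {"delta_pos":[0,0.003,0.03],"turn":[-0.0002,0.0004,-0.0021],"fingers":1}
    - {"delta_pos":[0,0.003,0.06],"turn":[-0.0002,0.0004,-0.0021],"fingers":1}
    - {"delta_pos":[0,0.003,0.078],"turn":[-0.0002,0.0004,-0.0021],"fingers":1}
    - {"delta_pos":[0,0.003,0.078],"turn":[-0.0002,0.0004,-0.0021],"fingers":1}
    - {"delta_pos":[0.015,0.003,0.078],"turn":[-0.0002,0.0004,-0.0021],"fingers":1}
    - {"delta_pos":[0.03,0.003,0.078],"turn":[-0.0002,0.0004,-0.0021],"fingers":1}
    - {"delta_pos":[0.045,0.003,0.078],"turn":[-0.0002,0.0004,-0.0021],"fingers":1}
    - {"delta_pos":[0.045,0.003,0.078],"turn":[-0.0002,0.0004,-0.0021],"fingers":1}

```text
clock: 6.28
position: [0.4663, -0.1966, 0.0583]
ee_rot: [1.0, -0.018, 0.001, -0.0]
ft_force: [-1.0, 0.5, -2.8]
grip_width: 0.287
grasp_force: 108.2
```

Run:
```python
from h import *
from workcell import camera
c=wrist("w5");print(c["A"].round(4));s=camera("scene")["color"][190:290,220:360]
cv2.imwrite("pics/s5.png",cv2.resize(s,None,fx=2,fy=2)[:,:,::-1])
o=np.zeros((420,800,3),np.uint8);o[:,:560]=c["color"];o[:150,562:772]=cv2.resize(s,(210,150));cv2.imwrite("pics/m5.png",o[:,:,::-1])
go(.5425,-.1983,.0575,-2)
```

```text
[[ 9.994e-01 -3.600e-02  1.200e-03  4.663e-01]
 [-3.600e-02 -9.994e-01  1.000e-04 -1.966e-01]
 [ 1.200e-03 -1.000e-04 -1.000e+00  5.830e-02]
 [ 0.000e+00  0.000e+00  0.000e+00  1.000e+00]]
dp [ 0.0779 -0.0013  0.0003] turn [-0.0001  0.0004 -0.0018] clock 6.375 ft [-0.8 -0.7 -2.7]
```

View pics/m5.png

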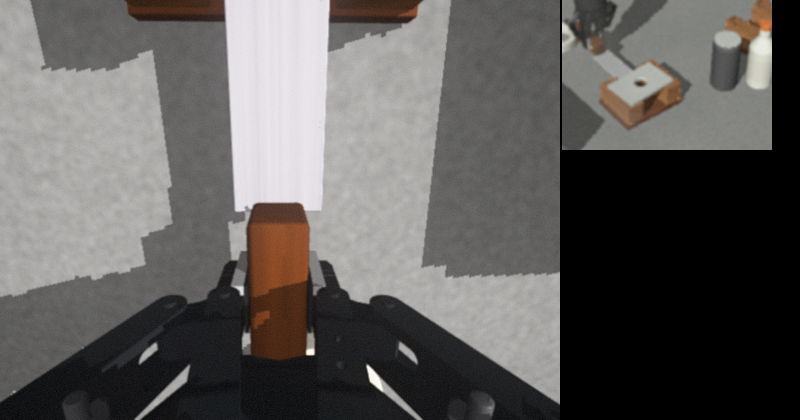

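The wrist view shows the trestle base's front edge from (128,15) to (418,17), so the blade is centred in the channel. Sliding in.

In the tool's units: -0.0018 rad / 3.1416 = -0.0006.

>>> move_arm:
  plan:
    - {"delta_pos":[0.015,-0.001,0],"turn":[0,0,-0.0006],"fingers":1}
    - {"delta_pos":[0.03,-0.001,0],"turn":[0,0,-0.0006],"fingers":1}
    - {"delta_pos":[0.045,-0.001,0],"turn":[0,0,-0.0006],"fingers":1}
    - {"delta_pos":[0.06,-0.001,0],"turn":[0,0,-0.0006],"fingers":1}
    - {"delta_pos":[0.07,-0.001,0],"turn":[0,0,-0.0006],"fingers":1}
    - {"delta_pos":[0.078,-0.001,0],"turn":[0,0,-0.0006],"fingers":1}
    - {"delta_pos":[0.078,-0.001,0],"turn":[0,0,-0.0006],"fingers":1}
    - {"delta_pos":[0.078,-0.001,0],"turn":[0,0,-0.0006],"fingers":1}

```text
clock: 7.38
position: [0.5422, -0.1988, 0.0579]
ee_rot: [1.0, -0.018, -0.0, 0.0]
ft_force: [-0.2, 0.1, -1.2]
grip_width: 0.285
grasp_force: 108.2
```

Run:
```python
from h import *
import pickle
c=wrist("w6");pickle.dump(c,open("w6.pkl","wb"));print(c["A"].round(4));P=cloud(c);T=intool(c,P.reshape(-1,3)).reshape(P.shape)
hsv=cv2.cvtColor(c["color"],cv2.COLOR_RGB2HSV)
def rnd(n,m):
    q=P[m];print(n,len(q),q.min(0).round(3),q.max(0).round(3))
m=(T[:,:,0]>.05)&(hsv[:,:,1]<60)&(P[:,:,2]>.055)&(P[:,:,2]<.075);rnd("plate",m)
k=np.where(m); print(k[0].max(),k[1].min(),k[1].max(), T[m][:,0].min())
m=(T[:,:,0]>.03)&(hsv[:,:,1]>90)&(P[:,:,2]>.05)&(P[:,:,2]<.075);rnd("wood",m)
go(.5425,-.1983,.0575,-2)
```

```text
[[ 9.994e-01 -3.520e-02 -5.000e-04  5.422e-01]
 [-3.520e-02 -9.994e-01 -3.000e-04 -1.988e-01]
 [-5.000e-04  3.000e-04 -1.000e+00  5.790e-02]
 [ 0.000e+00  0.000e+00  0.000e+00  1.000e+00]]
plate 38435 [ 0.593 -0.268  0.055] [ 0.661 -0.14   0.066]
171 111 445 0.05213939398453544
wood 13190 [ 0.572 -0.274  0.05 ] [ 0.662 -0.127  0.075]
dp [ 0.0003 -0.0006  0.0005] turn [ 0.0004  0.0004 -0.0004] clock 7.425 ft [ 0.1  0.  -1.5]
```

View pics/w6.png

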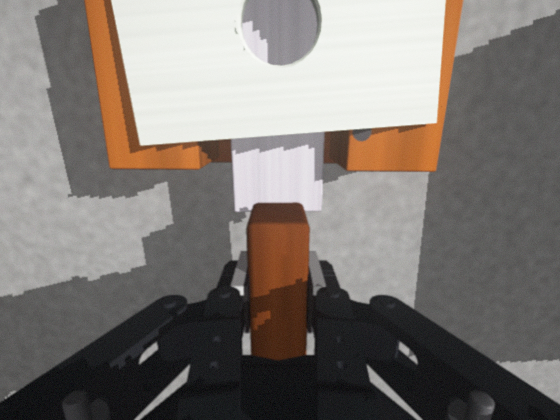

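The wrist view shows the plate hole at (279,24), in line with the handle at (278,203), and the blade clear of both rails. Lifting gently.

>>> move_arm:
  plan:
    - {"delta_pos":[0,0,-0.006],"turn":[0,0,0],"fingers":1}
    - {"delta_pos":[0,0,-0.01],"turn":[0,0,0],"fingers":1}
    - {"delta_pos":[0,0,-0.012],"turn":[0,0,0],"fingers":1}
    - {"delta_pos":[0,0,-0.014],"turn":[0,0,0],"fingers":1}
    - {"delta_pos":[0,0,-0.016],"turn":[0,0,0],"fingers":1}
    - {"delta_pos":[0,0,-0.018],"turn":[0,0,0],"fingers":1}
    - {"delta_pos":[0,0,-0.02],"turn":[0,0,0],"fingers":1}
    - {"delta_pos":[0,0,-0.023],"turn":[0,0,0],"fingers":1}
    - {"delta_pos":[0,0,-0.026],"turn":[0,0,0],"fingers":1}
    - {"delta_pos":[0,0,-0.028],"turn":[0,0,0],"fingers":1}
    - {"delta_pos":[0,0,-0.028],"turn":[0,0,0],"fingers":1}

```text
clock: 8.8
position: [0.5428, -0.1988, 0.0862]
ee_rot: [1.0, -0.018, 0.0, 0.0]
ft_force: [-0.7, -0.4, -4.3]
grip_width: 0.287
grasp_force: 108.2
```

```bash
cat >> h.py <<'E'
def plate(c):
    P=cloud(c);T=intool(c,P.reshape(-1,3)).reshape(P.shape);hsv=cv2.cvtColor(c["color"],cv2.COLOR_RGB2HSV)
    m=(T[:,:,0]>.05)&(hsv[:,:,1]<60)&(np.abs(T[:,:,2]-.0076)<.007)&(np.abs(T[:,:,1])<.07)&(hsv[:,:,2]>200)
    q=T[m];A=np.c_[q[:,:2],np.ones(len(q))]
    s=np.linalg.lstsq(A,q[:,2],rcond=None)[0]
    for _ in range(3):
        g=np.abs(A@s-q[:,2])<.0015;s=np.linalg.lstsq(A[g],q[g,2],rcond=None)[0]
    M=cv2.morphologyEx(m.astype(np.uint8),cv2.MORPH_OPEN,np.ones((5,5)))
    k=max(cv2.findContours(M,0,1)[0],key=cv2.contourArea)[:,0]
    e=T[k[:,1],k[:,0]]
    lo=[(u,np.where(M[:,u])[0].max()) for u in range(200,390,3) if M[:,u].any()]
    L=np.array([T[v,u,:2] for u,v in lo]);p=np.polyfit(L[:,1],L[:,0],1)
    print("plate in tool: z-fit",s.round(4),"near edge x at y=0:",p[1].round(4),"edge slope deg",np.degrees(np.arctan(p[0])).round(2),"y range",e[:,1].min().round(4),e[:,1].max().round(4),"z at tool",c["A"][2,3].round(4))
E
python3 - <<'E'
from h import *
import pickle
plate(pickle.load(open("w6.pkl","rb")))
c=wrist("w7");plate(c);print(c["A"].round(4))
go(.5425,-.1983,.14,-2)
E
```

```text
plate in tool: z-fit [0.0012 0.0012 0.0136] near edge x at y=0: 0.0531 edge slope deg 0.25 y range -0.0191 0.0053 z at tool 0.0579
plate in tool: z-fit [0.0047 0.0008 0.0076] near edge x at y=0: 0.0643 edge slope deg 6.36 y range -0.0605 0.0635 z at tool 0.0862
[[ 9.994e-01 -3.520e-02  4.000e-04  5.428e-01]
 [-3.520e-02 -9.994e-01 -4.000e-04 -1.988e-01]
 [ 4.000e-04  4.000e-04 -1.000e+00  8.620e-02]
 [ 0.000e+00  0.000e+00  0.000e+00  1.000e+00]]
dp [-0.0001 -0.0004 -0.0539] turn [ 0.0003 -0.0001 -0.0003] clock 8.85 ft [ 0.2  0.6 -2.5]
```

Run:
```python
from h import *
import pickle
D=pickle.load(open("c0.pkl","rb"));t=D["top"]
hsv=cv2.cvtColor(t["color"],cv2.COLOR_RGB2HSV);H,S,V=cv2.split(hsv);P=cloud(t)
for v in range(160,196,3):
    u=np.where((S[v,176:230]>90)&(V[v,176:230]>100))[0]+176
    d=np.where(np.diff(u)>3)[0]
    if len(u): print(v,u.min(),[(u[i],u[i+1]) for i in d],u.max(),onplane(t,[[u.min()-.5,v],[u.max()+.5,v]],.06)[:,:2].round(4).tolist())
print("can",onplane(t,[[170+383/4.5,140+35/4.5]],.13).round(3),"bottle",onplane(t,[[233,135]],.17).round(3))
# cloud of rail/lip tops
m=(P[:,:,2]>.05)&(P[:,:,2]<.08);m[:, :176]=0;m[:,232:]=0;m[:150]=0;m[200:]=0
q=P[m][:,:2];print(len(q),q.min(0),q.max(0));r=cv2.minAreaRect((q*1000).astype(np.float32));print(r)
im=t["color"][150:205,172:237];cv2.imwrite("pics/cr.png",cv2.resize(im,None,fx=10,fy=10,interpolation=cv2.INTER_CUBIC)[:,:,::-1])
```

```text
160 214 [] 221 [[0.7078, 0.1365], [0.7069, 0.1079]]
163 211 [] 222 [[0.6971, 0.1472], [0.6957, 0.1044]]
166 181 [(np.int64(193), np.int64(199)), (np.int64(199), np.int64(213)), (np.int64(216), np.int64(220))] 221 [[0.6894, 0.2544], [0.6849, 0.108]]
169 181 [(np.int64(193), np.int64(199)), (np.int64(200), np.int64(211))] 221 [[0.6784, 0.2543], [0.6739, 0.108]]
172 182 [(np.int64(199), np.int64(211))] 222 [[0.6673, 0.2505], [0.6629, 0.1045]]
175 182 [(np.int64(199), np.int64(211))] 222 [[0.6564, 0.2504], [0.652, 0.1045]]
178 182 [(np.int64(199), np.int64(212))] 223 [[0.6455, 0.2502], [0.641, 0.101]]
181 182 [(np.int64(199), np.int64(212))] 222 [[0.6346, 0.2501], [0.6303, 0.1046]]
184 183 [(np.int64(199), np.int64(212))] 225 [[0.6237, 0.2464], [0.6192, 0.094]]
187 182 [(np.int64(199), np.int64(212))] 224 [[0.6129, 0.2498], [0.6085, 0.0976]]
190 182 [(np.int64(199), np.int64(225))] 225 [[0.6021, 0.2496], [0.5976, 0.0941]]
193 197 [] 200 [[0.5898, 0.1964], [0.5894, 0.1822]]
can [[ 0.726 -0.017  0.13 ]] bottle [[0.759 0.053 0.17 ]]
689 [0.5944498  0.07292172] [0.74189377 0.25189408]
((667.5438842773438, 159.60690307617188), (134.78533935546875, 184.39154052734375), 4.559908866882324)
```

View pics/cr.png

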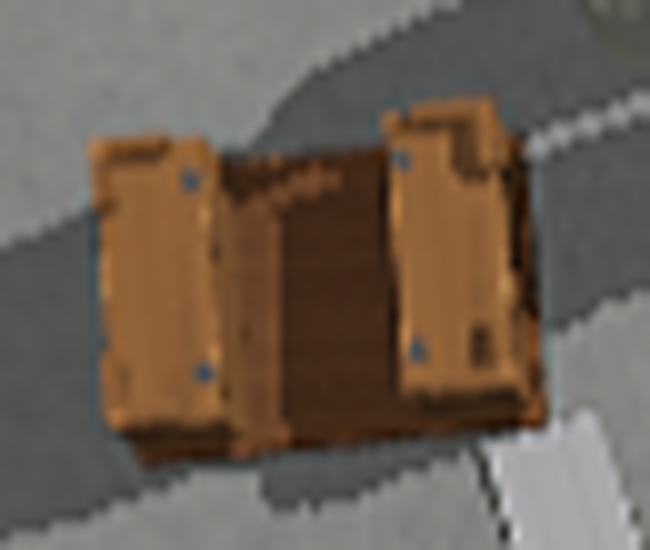

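>>> move_arm:
  plan:
    - {"delta_pos":[0,0,-0.004],"turn":[0,0,0],"fingers":1}
    - {"delta_pos":[0,0,-0.01],"turn":[0,0,0],"fingers":1}
    - {"delta_pos":[0,0,-0.018],"turn":[0,0,0],"fingers":1}
    - {"delta_pos":[0,0,-0.027],"turn":[0,0,0],"fingers":1}
    - {"delta_pos":[0,0,-0.036],"turn":[0,0,0],"fingers":1}
    - {"delta_pos":[0,0,-0.044],"turn":[0,0,0],"fingers":1}
    - {"delta_pos":[0,0,-0.05],"turn":[0,0,0],"fingers":1}
    - {"delta_pos":[0,0,-0.053],"turn":[0,0,0],"fingers":1}
    - {"delta_pos":[0,0,-0.054],"turn":[0,0,0],"fingers":1}

```text
clock: 9.98
position: [0.5426, -0.1987, 0.1401]
ee_rot: [1.0, -0.018, 0.0, 0.0]
ft_force: [-0.1, -0.3, -3.4]
grip_width: 0.283
grasp_force: 108.1
```

The zoomed cradle shows the rail screws at (190,178), (202,372), (402,158) and (418,350). The rail corners are visible as well.

Run:
```python
from h import *
import pickle
t=pickle.load(open("c0.pkl","rb"))["top"]
f=lambda p:np.array(p,float)/10+[172-.45,150-.45]
s=onplane(t,f([(190,178),(202,372),(402,158),(418,350)]),.058)[:,:2]*1000
print("screws",s.round(1).tolist(),s.mean(0))
k=onplane(t,f([(92,142),(108,422),(492,102),(522,385)]),.066)[:,:2]*1000
k2=onplane(t,f([(92,142),(108,422),(492,102),(522,385)]),.058)[:,:2]*1000
for q in(s,k,k2):
    a=lambda v:np.degrees(np.arctan2(v[1],v[0])).round(1)
    print(q.mean(0).round(1),"x-dir",a(q[0]-q[1]),a(q[2]-q[3]),"y-dir",a(q[0]-q[2])-90,a(q[1]-q[3])-90, [np.linalg.norm(q[i]-q[j]).round() for i,j in((0,1),(2,3),(0,2),(1,3))])
c=wrist("w8");plate(c)
go(.47,-.1987,.14,-2)
```

```text
screws [[683.9, 218.8], [613.2, 213.8], [688.9, 143.1], [618.9, 137.3]] [651.21277193 178.25582588]
[651.2 178.3] x-dir 4.0 4.7 y-dir 3.799999999999997 4.200000000000003 [np.float64(71.0), np.float64(70.0), np.float64(76.0), np.float64(77.0)]
[650.  176.6] x-dir 4.0 5.7 y-dir 4.099999999999994 3.5 [np.float64(102.0), np.float64(103.0), np.float64(143.0), np.float64(146.0)]
[652.  178.2] x-dir 4.0 5.7 y-dir 4.099999999999994 3.5 [np.float64(102.0), np.float64(104.0), np.float64(144.0), np.float64(147.0)]
plate in tool: z-fit [0.0048 0.0006 0.0076] near edge x at y=0: 0.0617 edge slope deg 7.7 y range -0.0602 0.0637 z at tool 0.1401
dp [-0.0726  0.0026  0.    ] turn [ 0.0002  0.     -0.0002] clock 10.025 ft [ 0.4  0.  -2.8]
```

```bash
cat >> h.py <<'E'
def edge(c,zt=.0076):
    """plate near edge & hole in tool frame from colour, plane at tool z=zt"""
    g=cv2.cvtColor(c["color"],cv2.COLOR_RGB2HSV);M=((g[:,:,1]<25)&(g[:,:,2]>222)).astype(np.uint8)
    M[180:]=0;M=cv2.morphologyEx(M,cv2.MORPH_OPEN,np.ones((7,7)))
    z=c["A"][2,3]-zt
    uv=np.array([(u,np.where(M[:,u])[0].max()) for u in list(range(160,225,3))+list(range(335,420,3)) if M[:,u].any()],float)
    t=intool(c,onplane(c,uv,z))
    for _ in range(4):
        p=np.polyfit(t[:,1],t[:,0],1);t=t[np.abs(np.polyval(p,t[:,1])-t[:,0])<.002] if _>0 else t[np.abs(t[:,0]-np.median(t[:,0]))<.01]
    rows=np.arange(60,110,5);sd=[intool(c,onplane(c,[[np.where(M[v])[0].min(),v],[np.where(M[v])[0].max(),v]],z))[:,:2] for v in rows if M[v].any()]
    sd=np.array(sd)
    print("near edge x0",p[1].round(4),"slope",np.degrees(np.arctan(p[0])).round(2),len(t),"side mid (x,y)",np.median(sd.mean(1),0).round(4),"width",np.median(sd[:,1,1]-sd[:,0,1]).round(4),"side slopes",[np.degrees(np.arctan(np.polyfit(sd[:,i,0],sd[:,i,1],1)[0])).round(2) for i in(0,1)])
E
python3 - <<'E'
from h import *
import pickle
edge(pickle.load(open("w6.pkl","rb")),.0579-.064)
c=wrist("w9");edge(c);pickle.dump(c,open("w9.pkl","wb"))
go(.47,-.1987,.14,-2)
E
```

```text
near edge x0 0.0686 slope 4.25 51 side mid (x,y) [0.0877 0.0025] width 0.1186 side slopes [np.float64(-4.27), np.float64(-3.99)]
near edge x0 0.068 slope 4.24 51 side mid (x,y) [0.0891 0.0024] width 0.1191 side slopes [np.float64(-5.03), np.float64(-3.59)]
dp [-0.0725  0.0026 -0.0001] turn [ 0.0002  0.0002 -0.0002] clock 10.075 ft [ 0.5  1.2 -3.7]
```

>>> move_arm:
  plan:
    - {"delta_pos":[-0.003,0,0],"turn":[0,0,0],"fingers":1}
    - {"delta_pos":[-0.008,0,0],"turn":[0,0,0],"fingers":1}
    - {"delta_pos":[-0.016,0,0],"turn":[0,0,0],"fingers":1}
    - {"delta_pos":[-0.026,0,0],"turn":[0,0,0],"fingers":1}
    - {"delta_pos":[-0.037,0,0],"turn":[0,0,0],"fingers":1}
    - {"delta_pos":[-0.048,0,0],"turn":[0,0,0],"fingers":1}
    - {"delta_pos":[-0.058,0,0],"turn":[0,0,0],"fingers":1}
    - {"delta_pos":[-0.066,0,0],"turn":[0,0,0],"fingers":1}
    - {"delta_pos":[-0.07,0,0],"turn":[0,0,0],"fingers":1}
    - {"delta_pos":[-0.072,0,0],"turn":[0,0,0],"fingers":1}
    - {"delta_pos":[-0.072,0,0],"turn":[0,0,0],"fingers":1}

```text
clock: 11.45
position: [0.4708, -0.1961, 0.1401]
ee_rot: [1.0, -0.018, 0.0, 0.0]
ft_force: [0.6, 0.4, -3.4]
grip_width: 0.283
grasp_force: 108.1
```

Run:
```python
from h import *
c=wrist("w10");edge(c);plate(c);print(c["A"].round(4))
go(.47,.165,.14,1)
```

```text
near edge x0 0.068 slope 4.24 51 side mid (x,y) [0.0891 0.0024] width 0.1191 side slopes [np.float64(-5.04), np.float64(-4.1)]
plate in tool: z-fit [0.0048 0.0007 0.0075] near edge x at y=0: 0.0615 edge slope deg 8.58 y range -0.0602 0.0636 z at tool 0.1401
[[ 9.994e-01 -3.500e-02  2.000e-04  4.708e-01]
 [-3.500e-02 -9.994e-01 -3.000e-04 -1.961e-01]
 [ 2.000e-04  2.000e-04 -1.000e+00  1.401e-01]
 [ 0.000e+00  0.000e+00  0.000e+00  1.000e+00]]
dp [-0.0135 -0.3609 -0.    ] turn [ 0.0002 -0.0002 -0.0524] clock 11.5 ft [ 0.1  0.2 -3.3]
```

In the tool's units: -0.04 rad / 3.1416 = -0.0127.

>>> move_arm:
  plan:
    - {"delta_pos":[0,-0.003,0],"turn":[0,0,0],"fingers":1}
    - {"delta_pos":[0,-0.009,0],"turn":[0,0,-0.0006],"fingers":1}
    - {"delta_pos":[0,-0.019,0],"turn":[0,0,-0.0013],"fingers":1}
    - {"delta_pos":[-0.001,-0.033,0],"turn":[0,0,-0.0025],"fingers":1}
    - {"delta_pos":[-0.002,-0.05,0],"turn":[0,0,-0.0045],"fingers":1}
    - {"delta_pos":[-0.003,-0.069,0],"turn":[0,0,-0.0064],"fingers":1}
    - {"delta_pos":[-0.004,-0.089,0],"turn":[0,0,-0.0083],"fingers":1}
    - {"delta_pos":[-0.005,-0.109,0],"turn":[0,0,-0.0102],"fingers":1}
    - {"delta_pos":[-0.006,-0.126,0],"turn":[0,0,-0.0115],"fingers":1}
    - {"delta_pos":[-0.007,-0.139,0],"turn":[0,0,-0.0121],"fingers":1}
    - {"delta_pos":[-0.007,-0.147,0],"turn":[0,0,-0.0127],"fingers":1}
    - {"delta_pos":[-0.007,-0.15,0],"turn":[0,0,-0.0127],"fingers":1}

```text
clock: 13.0
position: [0.469, -0.0458, 0.14]
ee_rot: [1.0, 0.003, 0.0, 0.0]
ft_force: [0.3, -0.2, -3.5]
grip_width: 0.29
grasp_force: 108.1
```

Run:
```python
from h import *
c=wrist("w11");edge(c)
go(.47,.165,.14,1)
```

```text
near edge x0 0.0682 slope 4.07 51 side mid (x,y) [0.0891 0.0024] width 0.119 side slopes [np.float64(-8.02), np.float64(-4.1)]
dp [ 0.002  -0.2107 -0.    ] turn [ 0.0002 -0.     -0.0125] clock 13.05 ft [-0.3  0.5 -4.4]
```

In the tool's units: -0.0125 rad / 3.1416 = -0.004.

>>> move_arm:
  plan:
    - {"delta_pos":[0,-0.003,0],"turn":[0,0,0],"fingers":1}
    - {"delta_pos":[0,-0.01,0],"turn":[0,0,-0.0003],"fingers":1}
    - {"delta_pos":[0,-0.022,0],"turn":[0,0,-0.0006],"fingers":1}
    - {"delta_pos":[0,-0.039,0],"turn":[0,0,-0.0013],"fingers":1}
    - {"delta_pos":[0.001,-0.061,0],"turn":[0,0,-0.0019],"fingers":1}
    - {"delta_pos":[0.001,-0.087,0],"turn":[0,0,-0.0025],"fingers":1}
    - {"delta_pos":[0.001,-0.115,0],"turn":[0,0,-0.0032],"fingers":1}
    - {"delta_pos":[0.001,-0.142,0],"turn":[0,0,-0.0038],"fingers":1}
    - {"delta_pos":[0.002,-0.166,0],"turn":[0,0,-0.004],"fingers":1}
    - {"delta_pos":[0.002,-0.186,0],"turn":[0,0,-0.004],"fingers":1}
    - {"delta_pos":[0.002,-0.2,0],"turn":[0,0,-0.004],"fingers":1}
    - {"delta_pos":[0.002,-0.208,0],"turn":[0,0,-0.004],"fingers":1}

```text
clock: 14.55
position: [0.4697, 0.1631, 0.1399]
ee_rot: [1.0, 0.009, -0.0, 0.0]
ft_force: [-0.0, -0.5, -3.8]
grip_width: 0.285
grasp_force: 108.1
```

Run:
```python
from h import *
C=np.array([.6507,.1775]);yaw=1.0;a=np.radians(yaw)
c=wrist("w12");edge(c);print(c["A"][:3,3])
tx=np.array([np.cos(a),np.sin(a)]);ty=np.array([np.sin(a),-np.cos(a)])
p=C-.108*tx-.001*ty;print("target TCP",p)
go(p[0],p[1],.14,yaw)
```

```text
near edge x0 0.0682 slope 4.08 51 side mid (x,y) [0.0891 0.0024] width 0.1189 side slopes [np.float64(-9.01), np.float64(-4.11)]
[0.46969142 0.16309146 0.13994907]
target TCP [0.542699   0.17661499]
dp [ 0.0733 -0.0116  0.    ] turn [-0.0004 -0.0001  0.0012] clock 14.6 ft [-0.3  0.4 -3.2]
```

>>> move_arm:
  plan:
    - {"delta_pos":[0.002,-0.001,0],"turn":[0,0,0],"fingers":1}
    - {"delta_pos":[0.007,-0.002,0],"turn":[0,0,0],"fingers":1}
    - {"delta_pos":[0.015,-0.004,0],"turn":[0,0,0],"fingers":1}
    - {"delta_pos":[0.026,-0.006,0],"turn":[0,0,0],"fingers":1}
    - {"delta_pos":[0.038,-0.008,0],"turn":[0,0,0],"fingers":1}
    - {"delta_pos":[0.05,-0.01,0],"turn":[0,0,0],"fingers":1}
    - {"delta_pos":[0.06,-0.011,0],"turn":[0,0,0],"fingers":1}
    - {"delta_pos":[0.068,-0.0116,0],"turn":[0,0,0],"fingers":1}
    - {"delta_pos":[0.072,-0.0116,0],"turn":[0,0,0],"fingers":1}
    - {"delta_pos":[0.073,-0.0116,0.002],"turn":[0,0,0],"fingers":1}
    - {"delta_pos":[0.073,-0.0116,0.008],"turn":[0,0,0],"fingers":1}
    - {"delta_pos":[0.073,-0.0116,0.015],"turn":[0,0,0],"fingers":1}

```text
clock: 16.1
position: [0.5424, 0.1748, 0.1245]
ee_rot: [1.0, 0.009, -0.0, 0.0]
ft_force: [0.2, -0.2, -3.7]
grip_width: 0.285
grasp_force: 108.1
```

Run:
```python
from h import *
from workcell import camera
import pickle
c=wrist("w13");t=camera("top");s=camera("scene");pickle.dump((c,t,s),open("w13.pkl","wb"));edge(c);print(c["A"].round(4))
o=np.zeros((600,800,3),np.uint8);o[:350,:467]=cv2.resize(c["color"],(467,350))
o[:330,470:800]=cv2.resize(t["color"][140:206,172:238],(330,330),interpolation=cv2.INTER_CUBIC)
o[352:592,:400]=cv2.resize(s["color"][170:242,300:420],(400,240),interpolation=cv2.INTER_CUBIC)
cv2.imwrite("pics/m13.png",o[:,:,::-1])
```

```text
near edge x0 0.0682 slope 4.06 51 side mid (x,y) [0.0891 0.0024] width 0.119 side slopes [np.float64(-4.38), np.float64(-4.11)]
[[ 9.998e-01  1.750e-02 -1.000e-04  5.424e-01]
 [ 1.750e-02 -9.998e-01 -5.000e-04  1.748e-01]
 [-1.000e-04  5.000e-04 -1.000e+00  1.245e-01]
 [ 0.000e+00  0.000e+00  0.000e+00  1.000e+00]]
```

View pics/m13.png

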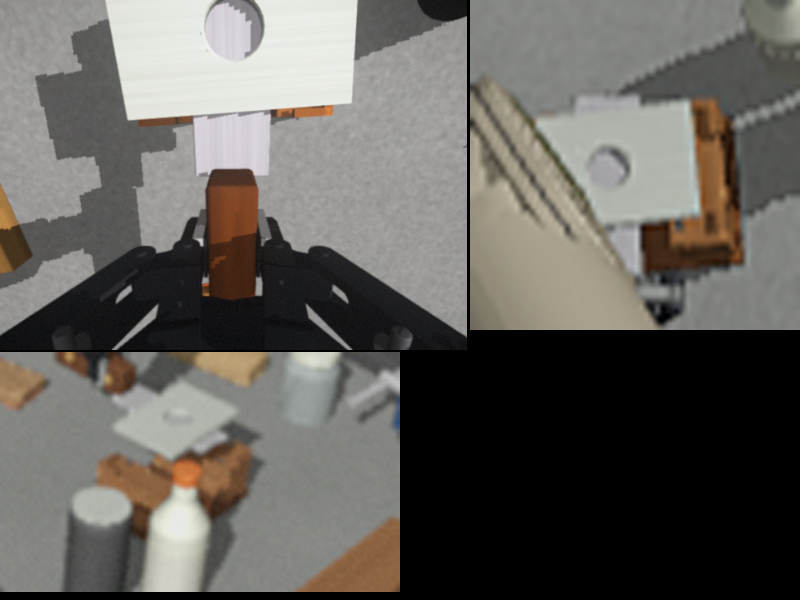

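Last picture: the plate is level on the blade over the cradle, with its hole at (234,30). The rail ends show under its near edge, the left at (138–192,121) and the right at (276–332,111). I'll refine the cradle centre from these.

Run:
```python
from h import *
import pickle
c,t,s=pickle.load(open("w13.pkl","rb"))
g=cv2.cvtColor(c["color"],cv2.COLOR_RGB2HSV);M=((g[:,:,1]>120)&(g[:,:,2]>60)).astype(np.uint8)
M[165:]=0;M[:,:140]=0;M[:,420:]=0
P=cloud(c)
n,l,st,_=cv2.connectedComponentsWithStats(M)
for i in range(1,n):
    if st[i,4]>40:
        x,y,w,h,a=st[i];print("comp",st[i],"cloud z med",np.median(P[l==i][:,2]).round(4), "min/max xy",P[l==i].min(0).round(4),P[l==i].max(0).round(4))
        low=np.array([(u,np.where((l==i)[:,u])[0].max()+.5) for u in range(x+2,x+w-2)],float)
        q=onplane(c,low,.066);p=np.polyfit(q[:,1],q[:,0],1)
        print("  front edge slope deg",np.degrees(np.arctan(-p[0])).round(2),"ends",onplane(c,[[x-.5,low[0,1]],[x+w-.5,low[-1,1]]],.066)[:,:2].round(4).tolist())
# right rail in top view vs plate
g=cv2.cvtColor(t["color"],cv2.COLOR_RGB2HSV);
for v in (170,174,178,182,186,190):
    u=np.where((g[v,200:230,1]>90)&(g[v,200:230,2]>100))[0]+200
    print(v,u.min(),u.max(),onplane(t,[[u.max()+.5,v]],.058)[:,:2].round(4))
```

```text
comp [331 126  68  15 680] cloud z med 0.0646 min/max xy [0.6044 0.1015 0.0557] [0.6166 0.1758 0.2551]
  front edge slope deg 1.86 ends [[0.6046, 0.1432], [0.6072, 0.1017]]
comp [166 141  44  11 318] cloud z med 0.0651 min/max xy [0.5963 0.2176 0.0635] [0.603 0.245 0.067]
  front edge slope deg 5.0 ends [[0.5962, 0.2448], [0.5985, 0.2175]]
comp [213 140  17   7 102] cloud z med 0.057 min/max xy [0.5992 0.2067 0.0556] [0.6033 0.2172 0.0584]
  front edge slope deg 2.88 ends [[0.5997, 0.2156], [0.6005, 0.2051]]
170 217 222 [[0.6707 0.1048]]
174 218 222 [[0.6561 0.1048]]
178 218 223 [[0.6415 0.1013]]
182 218 224 [[0.6269 0.0978]]
186 212 224 [[0.6125 0.0979]]
190 225 225 [[0.598  0.0944]]
```

>>> move_arm:
  plan:
    - {"delta_pos":[0.001,-0.001,0.004],"turn":[0,0,0],"fingers":1}
    - {"delta_pos":[0.002,-0.0017,0.01],"turn":[0,0,0],"fingers":1}
    - {"delta_pos":[0.002,-0.0017,0.017],"turn":[0,0,0],"fingers":1}
    - {"delta_pos":[0.002,-0.0017,0.024],"turn":[0,0,0],"fingers":1}
    - {"delta_pos":[0.002,-0.0017,0.031],"turn":[0,0,0],"fingers":1}
    - {"delta_pos":[0.002,-0.0017,0.036],"turn":[0,0,0],"fingers":1}
    - {"delta_pos":[0.002,-0.0017,0.038],"turn":[0,0,0],"fingers":1}
    - {"delta_pos":[0.002,-0.0017,0.038],"turn":[0,0,0],"fingers":1}

```text
clock: 17.25
position: [0.5447, 0.1766, 0.0869]
ee_rot: [1.0, 0.009, -0.0, 0.0]
ft_force: [-0.6, -0.3, -3.6]
grip_width: 0.288
grasp_force: 108.1
```

Run:
```python
from h import *
import pickle
c=wrist("w14");pickle.dump(c,open("w14.pkl","wb"));edge(c);print(c["A"].round(4))
g=cv2.cvtColor(c["color"],cv2.COLOR_RGB2HSV);M=((g[:,:,1]>120)&(g[:,:,2]>60)).astype(np.uint8)
M[175:]=0;M[:,:100]=0;M[:,460:]=0
P=cloud(c);n,l,st,_=cv2.connectedComponentsWithStats(M)
for i in range(1,n):
    if st[i,4]>60:
        x,y,w,h,a=st[i];m=l==i
        low=np.array([(u,np.where(m[:,u])[0].max()+.5) for u in range(x,x+w)],float)
        print("comp",st[i],"z",np.median(P[m][:,2]).round(4),"lower ends",onplane(c,[low[1],low[-2]],.066)[:,:2].round(4).tolist(), low[[1,-2]].tolist())
go(.5445,.1765,.0862,1)
```

```text
near edge x0 0.0681 slope 4.12 51 side mid (x,y) [0.0891 0.0024] width 0.1191 side slopes [np.float64(-5.03), np.float64(-3.59)]
[[ 9.998e-01  1.740e-02 -0.000e+00  5.447e-01]
 [ 1.740e-02 -9.998e-01 -2.000e-04  1.766e-01]
 [-0.000e+00  2.000e-04 -1.000e+00  8.690e-02]
 [ 0.000e+00  0.000e+00  0.000e+00  1.000e+00]]
comp [ 123    0  102  165 2042] z 0.0641 lower ends [[0.6653, 0.2455], [0.6005, 0.2045]] [[124.0, 5.5], [223.0, 156.5]]
comp [ 347    0   88  150 2370] z 0.0593 lower ends [[0.6051, 0.1425], [0.6242, 0.1034]] [[348.0, 149.5], [433.0, 110.5]]
dp [-0.0003  0.0001  0.0009] turn [ 0.0001 -0.0003 -0.    ] clock 17.3 ft [ 0.  -1.1 -3.4]
```

>>> move_arm:
  plan:
    - {"delta_pos":[0.0015,0,0.002],"turn":[0,0,0],"fingers":1}
    - {"delta_pos":[0.0015,0,0.006],"turn":[0,0,0],"fingers":1}
    - {"delta_pos":[0.0015,0,0.01],"turn":[0,0,0],"fingers":1}
    - {"delta_pos":[0.0015,0,0.012],"turn":[0,0,0],"fingers":1}
    - {"delta_pos":[0.0015,0,0.014],"turn":[0,0,0],"fingers":1}
    - {"delta_pos":[0.0015,0,0.0155],"turn":[0,0,0],"fingers":1}
    - {"delta_pos":[0.0015,0,0.017],"turn":[0,0,0],"fingers":1}
    - {"delta_pos":[0.0015,0,0.0185],"turn":[0,0,0],"fingers":1}
    - {"delta_pos":[0.0015,0,0.02],"turn":[0,0,0],"fingers":1}
    - {"delta_pos":[0.0015,0,0.023],"turn":[0,0,0],"fingers":1}
    - {"delta_pos":[0.0015,0,0.028],"turn":[0,0,0],"fingers":1}
    - {"delta_pos":[0.0015,0,0.028],"turn":[0,0,0],"fingers":1}

```text
clock: 18.8
position: [0.5458, 0.1764, 0.0584]
ee_rot: [1.0, 0.009, -0.0, 0.0]
ft_force: [-0.0, -0.2, -2.3]
grip_width: 0.285
grasp_force: 108.2
```

Run:
```python
from h import *
import pickle
c=wrist("w15");pickle.dump(c,open("w15.pkl","wb"));A=c["A"];print(A.round(4))
zt=A[2,3]-.064;edge(c,zt)
P=cloud(c);g=cv2.cvtColor(c["color"],cv2.COLOR_RGB2HSV)
m=(g[:,:,1]<25)&(g[:,:,2]>222)&(P[:,:,2]>.05)&(P[:,:,2]<.08);m[150:]=0
q=P[m];X=np.c_[q[:,:2]-q[:,:2].mean(0),np.ones(len(q))];s=np.linalg.lstsq(X,q[:,2],rcond=None)[0];print("plate world z fit",s.round(4),"n",len(q))
```

```text
[[ 9.998e-01  1.750e-02 -9.000e-04  5.458e-01]
 [ 1.750e-02 -9.998e-01 -5.000e-04  1.764e-01]
 [-9.000e-04  5.000e-04 -1.000e+00  5.840e-02]
 [ 0.000e+00  0.000e+00  0.000e+00  1.000e+00]]
near edge x0 0.0684 slope 4.18 51 side mid (x,y) [0.0877 0.0023] width 0.1186 side slopes [np.float64(-4.26), np.float64(-3.95)]
plate world z fit [-0.0013 -0.0006  0.063 ] n 37360
```

The plate is flat on the rails, with slope under 0.1° and its top at about 63 mm. Withdrawing.

>>> move_arm:
  plan:
    - {"delta_pos":[-0.006,0,0],"turn":[0,0,0],"fingers":1}
    - {"delta_pos":[-0.018,0,0],"turn":[0,0,0],"fingers":1}
    - {"delta_pos":[-0.033,0,0],"turn":[0,0,0],"fingers":1}
    - {"delta_pos":[-0.048,0,0],"turn":[0,0,0],"fingers":1}
    - {"delta_pos":[-0.063,0,0],"turn":[0,0,0],"fingers":1}
    - {"delta_pos":[-0.078,0,0],"turn":[0,0,0],"fingers":1}
    - {"delta_pos":[-0.093,0,0],"turn":[0,0,0],"fingers":1}
    - {"delta_pos":[-0.108,0,0],"turn":[0,0,0],"fingers":1}
    - {"delta_pos":[-0.123,0,0],"turn":[0,0,0],"fingers":1}
    - {"delta_pos":[-0.13,0,0],"turn":[0,0,0],"fingers":1}
    - {"delta_pos":[-0.13,0,0],"turn":[0,0,0],"fingers":1}
    - {"delta_pos":[-0.13,0,-0.04],"turn":[0,0,0],"fingers":1}

```text
clock: 20.35
position: [0.4149, 0.1736, 0.0976]
ee_rot: [1.0, 0.009, -0.002, 0.0]
ft_force: [0.3, -0.2, -2.0]
grip_width: 0.286
grasp_force: 108.3
```

Run:
```python
from h import *
from workcell import get_obs
print(get_obs()["position"])
go(.46,-.02,.10,0);go(.46,-.02,.0185,0)
```

```text
[0.41493557 0.17360889 0.09760427]
dp [ 0.0417  0.1944 -0.0025] turn [0.0007 0.0046 0.0172] clock 20.35 ft [ 0.3 -0.2 -2. ]
dp [0.0421 0.1943 0.079 ] turn [0.0007 0.0046 0.0172] clock 20.35 ft [ 0.3 -0.2 -2. ]
```

In the tool's units: 0.017 rad / 3.1416 = 0.0054.

>>> move_arm:
  plan:
    - {"delta_pos":[0,0.02,0],"turn":[0,0,0.0016],"fingers":1}
    - {"delta_pos":[0,0.05,0],"turn":[0,0,0.0032],"fingers":1}
    - {"delta_pos":[0.01,0.09,0],"turn":[0,0,0.0054],"fingers":1}
    - {"delta_pos":[0.02,0.13,0],"turn":[0,0,0.0054],"fingers":1}
    - {"delta_pos":[0.03,0.16,0],"turn":[0,0,0.0054],"fingers":1}
    - {"delta_pos":[0.042,0.185,0],"turn":[0,0,0.0054],"fingers":1}
    - {"delta_pos":[0.042,0.194,0],"turn":[0,0,0.0054],"fingers":1}
    - {"delta_pos":[0.042,0.194,0.02],"turn":[0,0,0.0054],"fingers":1}
    - {"delta_pos":[0.042,0.194,0.045],"turn":[0,0,0.0054],"fingers":1}
    - {"delta_pos":[0.042,0.194,0.062],"turn":[0,0,0.0054],"fingers":1}
    - {"delta_pos":[0.042,0.194,0.068],"turn":[0,0,0.0054],"fingers":1}
    - {"delta_pos":[0.042,0.194,0.068],"turn":[0,0,0.0054],"fingers":1}

```text
clock: 21.85
position: [0.4616, -0.0187, 0.031]
ee_rot: [1.0, 0.0, -0.0, -0.0]
ft_force: [-0.7, -0.2, -1.5]
grip_width: 0.286
grasp_force: 108.5
```

Run:
```python
from h import *
c=wrist("w16");P=intool(c,cloud(c).reshape(-1,3)).reshape(420,560,3);print(c["A"].round(4))
m=(np.abs(P[:,:,1])<.02)&(P[:,:,2]<.0165)&(P[:,:,0]>.05)&(c["range_z"]>0)
q=P[m];A=np.c_[q[:,:2],np.ones(len(q))];print(np.linalg.lstsq(A,q[:,2],rcond=None)[0].round(4))
go(.46,-.02,.0180,0)
```

```text
[[ 1.000e+00  7.000e-04 -2.000e-04  4.616e-01]
 [ 7.000e-04 -1.000e+00  0.000e+00 -1.870e-02]
 [-2.000e-04 -0.000e+00 -1.000e+00  3.100e-02]
 [ 0.000e+00  0.000e+00  0.000e+00  1.000e+00]]
[ 0.0023 -0.0001  0.0135]
dp [-0.002   0.0013  0.0135] turn [ 0.0002 -0.0006  0.0007] clock 21.9 ft [-0.   0.3 -1.6]
```

Lowering the last 13.5 mm, then releasing slowly.

>>> move_arm:
  plan:
    - {"delta_pos":[0,0,0.005],"turn":[0,0,0],"fingers":1}
    - {"delta_pos":[0,0,0.009],"turn":[0,0,0],"fingers":1}
    - {"delta_pos":[0,0,0.0115],"turn":[0,0,0],"fingers":1}
    - {"delta_pos":[0,0,0.013],"turn":[0,0,0],"fingers":1}
    - {"delta_pos":[0,0,0.0138],"turn":[0,0,0],"fingers":1}
    - {"delta_pos":[0,0,0.0138],"turn":[0,0,0],"fingers":1}

```text
clock: 22.65
position: [0.4616, -0.0189, 0.0172]
ee_rot: [1.0, 0.0, 0.0, 0.0]
ft_force: [0.4, 0.5, -1.3]
grip_width: 0.284
grasp_force: 108.5
```

>>> move_arm:
  plan:
    - {"delta_pos":[0,0,0.0005],"turn":[0,0,0],"fingers":1}
    - {"delta_pos":[0,0,0.001],"turn":[0,0,0],"fingers":1}
    - {"delta_pos":[0,0,0.001],"turn":[0,0,0],"fingers":1}

```text
clock: 23.02
position: [0.4617, -0.0189, 0.0166]
ee_rot: [1.0, 0.0, 0.0, 0.0]
ft_force: [-3.7, -0.1, 6.6]
grip_width: 0.285
grasp_force: 109.8
```

Contact. Releasing and rising.

>>> move_arm:
  plan:
    - {"delta_pos":[0,0,0],"turn":[0,0,0],"fingers":0.5}
    - {"delta_pos":[0,0,0],"turn":[0,0,0],"fingers":0}
    - {"delta_pos":[0,0,0],"turn":[0,0,0],"fingers":0}
    - {"delta_pos":[0,0,0],"turn":[0,0,0],"fingers":0}
    - {"delta_pos":[0,0,0],"turn":[0,0,0],"fingers":0}
    - {"delta_pos":[0,0,-0.01],"turn":[0,0,0],"fingers":0}
    - {"delta_pos":[0,0,-0.04],"turn":[0,0,0],"fingers":0}
    - {"delta_pos":[0,0,-0.09],"turn":[0,0,0],"fingers":0}
    - {"delta_pos":[0,0,-0.15],"turn":[0,0,0],"fingers":0}
    - {"delta_pos":[0,0,-0.2],"turn":[0,0,0],"fingers":0}
    - {"delta_pos":[0,0,-0.2],"turn":[0,0,0],"fingers":0}

```text
clock: 24.4
position: [0.4635, -0.0186, 0.2206]
ee_rot: [1.0, 0.0, 0.004, 0.001]
ft_force: [-0.1, -0.1, -0.5]
grip_width: 0.999
grasp_force: 0.0
```

Run:
```python
from h import *
import pickle
from workcell import camera,get_obs
o=get_obs();print(o["clock"],o["position"].round(3),o["grip_width"])
t=camera("top");c=wrist("w17");t0=pickle.load(open("c0.pkl","rb"))["top"]
def rect(n,t,m,box,z):
    x0,y0,x1,y1=box;M=np.zeros(m.shape,np.uint8);M[y0:y1,x0:x1]=m[y0:y1,x0:x1]
    ks=cv2.findContours(M,0,1)[0]
    if not ks:print(n,"none");return
    k=max(ks,key=cv2.contourArea)[:,0].astype(float)
    r=cv2.minAreaRect((onplane(t,k,z)[:,:2]*1000).astype(np.float32));print(n,np.round(r[0],1),np.round(r[1],1),round(r[2],1))
H,S,V=cv2.split(cv2.cvtColor(t["color"],cv2.COLOR_RGB2HSV))
rect("plate top",t,(S<60)&(V>160),(178,155,228,192),.064)
P=cloud(t);m=np.zeros((420,560),bool);m[155:192,178:228]=True;m&=(S<60)&(V>160);q=P[m];X=np.c_[q[:,:2]-q[:,:2].mean(0),np.ones(len(q))];print("plate z fit",np.linalg.lstsq(X,q[:,2],rcond=None)[0].round(4))
H,S,V=cv2.split(cv2.cvtColor(c["color"],cv2.COLOR_RGB2HSV))
rect("handle wrist",c,(S>100)&(V>40),(230,100,340,330),.036)
W=cloud(c);m=(S<40)&(np.abs(W[:,:,1]+.019)<.018)&(W[:,:,0]>.505)&(W[:,:,0]<.61);q=W[m];print("blade z",len(q),np.median(q[:,2]).round(4))
d=cv2.absdiff(t["color"],t0["color"]).max(2)>60
n,l,st,ce=cv2.connectedComponentsWithStats(d.astype(np.uint8))
print([st[i].tolist() for i in range(1,n) if st[i,4]>12])
```

```text
24.4 [ 0.464 -0.019  0.221] 0.9994134757475825
plate top [652.2 178.2] [ 79.  119.5] 5.2
plate z fit [-1.9722 -0.7709  0.0821]
handle wrist [446.8 -19.6] [104.2  25.2] 0.0
blade z 4128 0.0033
[[184, 163, 36, 26, 736], [292, 162, 36, 25, 731], [221, 185, 6, 26, 72], [228, 188, 4, 25, 37], [255, 197, 2, 13, 15], [254, 211, 4, 14, 25], [268, 213, 12, 12, 80], [225, 214, 2, 12, 13], [223, 217, 26, 40, 326], [224, 240, 7, 90, 228], [464, 258, 75, 76, 2740], [326, 268, 155, 138, 2085], [227, 331, 8, 21, 132], [287, 330, 3, 15, 21], [237, 335, 39, 29, 494], [226, 358, 8, 7, 25], [229, 360, 93, 60, 3130], [223, 367, 4, 5, 13], [213, 403, 11, 17, 61], [272, 412, 23, 8, 28]]
```

```bash
python3 -c "
from workcell import *
print(hand_in())"
```

```text
the job is handed in; nothing more can be done
None
```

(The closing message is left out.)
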